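# Square the tube block to the fence

## Robot

A 7-joint arm with a two-finger parallel gripper is mounted at the origin on the work surface. World frame = base frame: x ahead of the robot, y to its left, z up, the work surface at z = 0. Lengths are in m, angles in rad, forces in N, time in s.
With the tool pointing down it reaches from about 0.35 to 0.9 m from the base axis. Payload 19.9 kg.
Tool frame: the origin (TCP) lies at the very end of the fingers, on their centre line; the grasp point (between the pads) lies 19 mm behind it; y points along the fingers, z is the direction in which the jaws open and shut, and the axes are right-handed (so a half turn about y gives the same grasp; the last joint's range is limited). The gripper opens to 94 mm and grips with 3 to 60 N. Pads are 16 mm wide; open, the fingers measure 119 mm over their backs; the gripper's body (75 mm by 177 mm) begins 78 mm behind the grasp point.
Start: joints at [1.133, 0.417, -0.01, 1.614, 0.005, 1.111, -0.053], TCP at [0.242, -0.576, 0.205] pointing down, gripper open.
Joint ranges: [-2.81, 2.81], [-0.39, 2.02], [-1.27, 1.25], [0.06, 2.57], [-1.19, 4.33], [0.19, 2], [-2.82, 2.82]. Speed limits (rad/s): [1.89, 1.89, 2.39, 2.39, 3.01, 3.01, 3.01].

## Interface

Orientations are given as a unit quaternion [x, y, z, w].
In Python, from station import r, cams gives the robot as it stands.
- The arm moves only by the shell command python3 -m handwheel 'ROWS'. ROWS is a JSON object of lists of equal length, an entry for each row: "claw": the finger opening in mm, from 0 to 94; "slide": the shift along the tool's x, y, z in mm, a list of three; "rot": the turn, a rotation vector about the tool's x, y, z in rad, a list of three. In form: {"claw": [claw, ...], "slide": [[x, y, z], ...], "rot": [[wx, wy, wz], ...]}. A call has 1 to 12 rows; each row shifts and turns the commanded pose from where the row before left it, along the tool's axes as they then stand; what a row does not reach is not made up. A row lasts 1/10 s, in which the tool goes at most 50 mm and 8.59 degrees, less where a joint would pass 70% of its speed; a pose out of reach is approached as far as the arm can. A call with a gripper value outside its range is refused whole. The fingers move at their own pace and stop on an object; the grip force is fixed at half the most. Time passes only in rows, so rows that do not move let the fingers close. It gives the time, the measured TCP pose, the force and the opening at its end, in the units of the state.
- r.get_state(): the state, without advancing time (a new reading comes with each control period).
- cams.get_image(name): name is "scene" or "side" or "wrist"; returns a dict with "pixels" (384x512x3 uint8, red, green, blue), "fx", "fy", "cx", "cy" (pixels), "R" (3x3) and "t" (3): a world point X has camera coordinates R X + t. Camera axes: x right, y down, z forward; pixel columns grow to the right and rows downward; lengths in m; the calibration is good to about 2 mm. A picture is of the moment at which its call begins. There is no depth.
- r.close_job(): hands the job in, once; it reports no verdict.
The state is a dict: "time_s": time; "joints": joint angles; "qvel": joint speeds; "joint_torque": joint torques, N m; "position": TCP position; "orientation": TCP orientation; "force": force on the tool from outside, world axes, zero at the start; "ft_torque": the same for the moment, N m; "finger_gap": opening from 0.0 (shut) to 1.0 (fully open).
Only numpy, scipy, OpenCV 4.12 (cv2) and the standard library are available. Lean on these libraries where they do the work, as an engineer would, in place of code of your own. Each camera call takes 0.05 s, during which the arm holds its last target.

## Task

Push the heavy aluminium tube block round on the table by its corners until its red face looks squarely at the aluminium fence while still standing clear of it, then push it up until the red face lies flat against the fence, with the block's whole length between the two yellow bands. Do not lift or tip the block, keep the fingers off the vials standing in it, and leave the glassware and crockery around it where they are.

Things in the scene. Friction and masses are not known exactly. Their poses are not given: they have to be found in the camera images.
- block: Loose aluminium tube block, 95 mm (its x) by 140 mm (y), top 50 mm above the table, about 0.9 kg, on four low rubber feet 36 mm along x and 42 mm along y from the centre. Origin: centre of its underside, on the table. +x points out of the long red face. Slides at about 4 to 7 N. Starts clear of the fence on the robot's side, turned 0.6 to 1.1 rad counterclockwise from the fence.
- vials: Eight capped vials fixed upright in the block's top, standing 11 mm above it (61 mm above the table), within 26 mm of the centre along the block's x and 46 mm along y. Origin: centre of the block's top. Not to be touched by the fingers.
- fence: Low aluminium rail fixed to the table beyond the block, 340 mm long (y), 30 mm thick, 34 mm high. Origin: on the table under the middle of its working face, which faces the robot; +x points from that face into the rail, away from the robot. Block flat against it: axes parallel, origins 47.5 mm apart along x. Inner edges of the two yellow bands: 85 mm either side of the middle.
- face_left (a point): Point on the block's red face near its left end (block frame +47.5, +65, 28 mm above the table).
- face_right (a point): Point on the block's red face near its right end (block frame +47.5, -65, 28 mm above the table).
- flask_red: Bystander: conical glass flask with red contents, 72 mm wide, 130 mm high; origin centre of its underside.
- flask_blue: Bystander: conical glass flask with blue contents and a cork, 66 mm wide, 138 mm high; origin centre of its underside.
- jar: Bystander: amber jar with blue cap, 54 mm wide, 65 mm high; origin centre of its underside.
- dish: Bystander: white dish, 70 mm wide, 35 mm high; origin centre of its underside.
Not all that is in view belongs to the job. Leave any orange look-alike of the block alone.

How it is judged:
By the outcome, as a careful person would: the job done as asked, in the order asked, and still so for the second after the job is handed in, with the robot touching nothing.
It also fails if it takes over 67 s, if anything falls off the work surface, if the arm or the gripper's body presses on something with over 40 N, if the wrist force passes 120 N, or if a joint passes its speed limit or range.

## Working session

There is one attempt and no reset: what is moved stays moved. The work goes in short steps, Python scripts to look and compute and a shell command to move; the robot and the scene stay as the last step left them, time stands still between calls to the robot, and variables do not carry over. Pictures are saved under pics/ and viewed, and the job is handed in when it is done.

```bash
mkdir -p pics; ls
python3 - <<'E'
from station import r,cams
import cv2
s=r.get_state()
print({k:s[k] for k in ('time_s','position','orientation','force','finger_gap')})
for n in ("scene","side","wrist"):
    im=cams.get_image(n)
    cv2.imwrite(f"pics/a_{n}.png",im["pixels"][:,:,::-1])
    print(n,im["fx"],im["cx"],im["cy"],im["R"],im["t"])
E
```

```text
pics
{'time_s': 0.0, 'position': array([ 0.24138906, -0.57611039,  0.20483922]), 'orientation': array([-0.13947293,  0.69364827, -0.69282491,  0.13925886]), 'force': array([-0.35495879, -0.28476666, -0.07975676]), 'finger_gap': 1.0030041118275046}
scene 494.3898251347719 253.05650109505984 187.97551798216088 [[ 0.03246575  0.99946504 -0.0039517 ]
 [ 0.79903565 -0.0283299  -0.60061588]
 [-0.60040653  0.01634189 -0.79952795]] [-0.03376267 -0.37182403  1.58112443]
side 473.2844927453423 251.17048157549138 184.11510854245162 [[-0.75536082 -0.6551295  -0.01534163]
 [-0.35419749  0.42786087 -0.83155229]
 [ 0.55133852 -0.62268806 -0.55523456]] [0.39018433 0.24169432 0.94970024]
wrist 264.3008639048156 255.62903015850608 193.9947111113017 [[ 3.86217176e-01 -9.22407866e-01 -1.46388262e-04]
 [-8.86837116e-01 -3.71367148e-01  2.74966127e-01]
 [-2.53685283e-01 -1.06066819e-01 -9.61453903e-01]] [-0.62403899 -0.02925791  0.39162619]
```

View pics/a_scene.png

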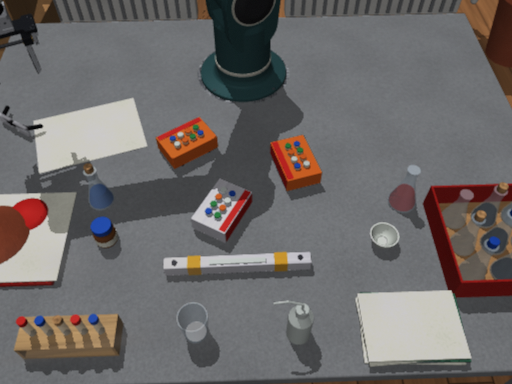

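View pics/a_side.png

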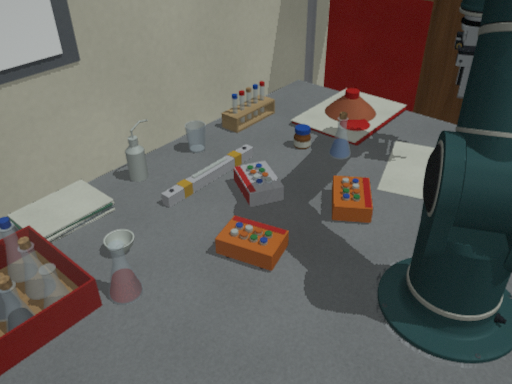

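View pics/a_wrist.png

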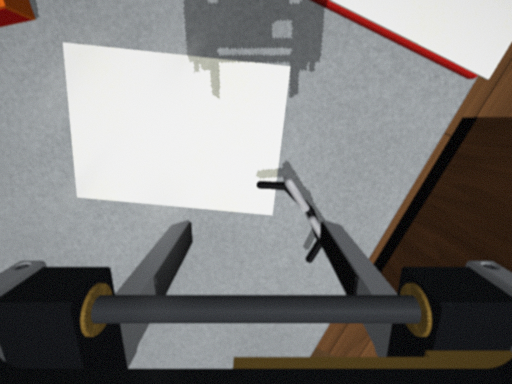

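Scene view: the grey block is near (222,210) with its red face to the lower right. The fence runs from (165,263) to (310,262), with bands near 194 and 281. There are orange look-alikes at (187,142) and (296,162). Next I'll measure.

```bash
cat > h.py <<'E'
from station import r,cams
import cv2, numpy as np
def ray(im,uv,z):
    uv=np.atleast_2d(np.array(uv,float))
    R=np.array(im["R"]);t=np.array(im["t"])
    d=np.c_[(uv[:,0]-im["cx"])/im["fx"],(uv[:,1]-im["cy"])/im["fy"],np.ones(len(uv))]@R
    c=-R.T@t
    return c+d*((z-c[2])/d[:,2])[:,None]
def proj(im,X):
    p=np.atleast_2d(X)@np.array(im["R"]).T+np.array(im["t"])
    return np.c_[im["cx"]+im["fx"]*p[:,0]/p[:,2],im["cy"]+im["fy"]*p[:,1]/p[:,2]]
def crop(im,f,x0,x1,y0,y1,k):
    cv2.imwrite(f,cv2.resize(im["pixels"][y0:y1,x0:x1,::-1],None,fx=k,fy=k,interpolation=cv2.INTER_CUBIC))
E
python3 - <<'E'
from h import *
a=cams.get_image("scene");crop(a,"pics/b_scene.png",150,330,165,285,4.4)
b=cams.get_image("side");crop(b,"pics/b_side.png",150,300,130,240,5)
E
```

```text
(no output)
```

View pics/b_scene.png

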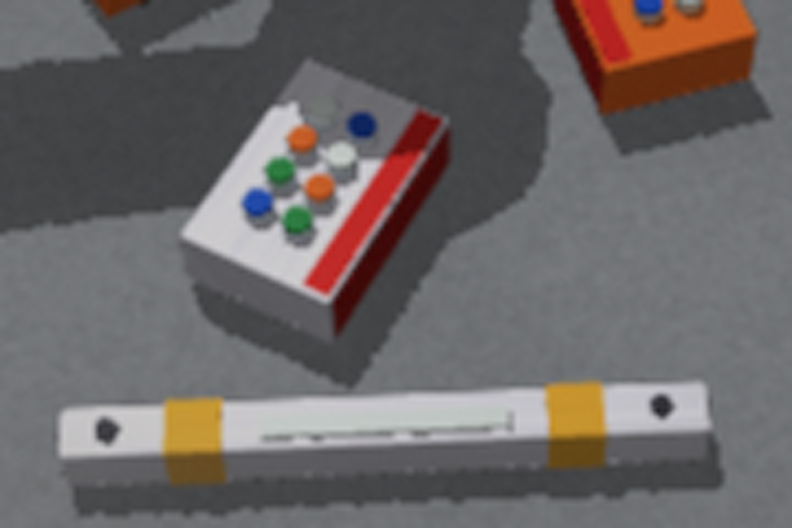

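View pics/b_side.png

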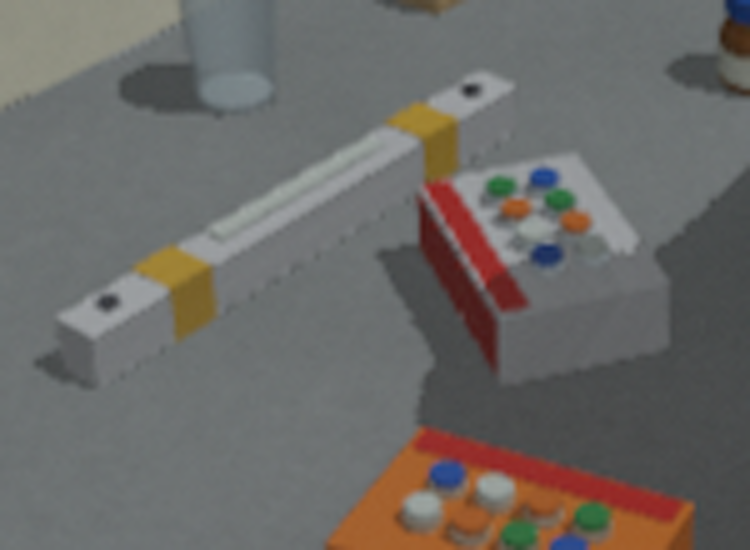

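```bash
cat >> h.py <<'E'
def up(p,k,x0,y0): return (np.array(p,float)+.5)/k-.5+[x0,y0]
E
python3 - <<'E'
from h import *
a=cams.get_image("scene");b=cams.get_image("side")
B=up([(308,60),(450,120),(330,303),(182,236)],4.4,150,165)
P=ray(a,B,.05)[:,:2];print("block",P,P.mean(0))
print([np.linalg.norm(P[i]-P[i-1]) for i in range(4)])
print("ang of long",[np.arctan2(*(P[1]-P[2])[::-1]),np.arctan2(*(P[0]-P[3])[::-1])])
F=ray(a,up([(60,410),(705,384),(221,400),(548,386)],4.4,150,165),.034)[:,:2];print("fence",F,F[:2].mean(0),F[2:].mean(0),np.linalg.norm(F[1]-F[0]),np.linalg.norm(F[3]-F[2]))
# side
B2=up([(577,153),(668,283),(500,313),(425,187)],5,150,130)
P=ray(b,B2,.05)[:,:2];print("block side",P,P.mean(0));
F=ray(b,up([(97,335),(513,88),(175,285),(422,140)],5,150,130),.034)[:,:2];print("fence side",F,F[:2].mean(0),F[2:].mean(0),np.linalg.norm(F[1]-F[0]),np.linalg.norm(F[3]-F[2]))
G={"redfl":(403,205),"dish":(385,245),"jar":(106,243),"blue":(102,204),"or1":(188,150),"or2":(297,172)}
for k,v in G.items(): print(k,ray(a,v,0)[0])
E
```

```text
block [[ 0.46959565 -0.06642585]
 [ 0.51562699  0.01431224]
 [ 0.63456332 -0.05336469]
 [ 0.58901052 -0.13407055]] [ 0.55219912 -0.05988721]
[np.float64(0.13724328007590922), np.float64(0.09293827736817001), np.float64(0.13684304299861913), np.float64(0.09267412630913135)]
ang of long [np.float64(2.62426549197484), np.float64(2.6261940179982766)]
fence [[ 0.68532872 -0.19540721]
 [ 0.68156803  0.1435958 ]
 [ 0.68230245 -0.11128746]
 [ 0.67989562  0.06080297]] [ 0.68344837 -0.02590571] [ 0.68109904 -0.02524224] 0.33902386849973265 0.17210726291065237
block side [[ 0.58563162 -0.14023416]
 [ 0.4661214  -0.0692616 ]
 [ 0.51505378  0.00664538]
 [ 0.62704644 -0.05886333]] [ 0.54846331 -0.06542843]
fence side [[ 0.67722921  0.13697295]
 [ 0.68111193 -0.19527238]
 [ 0.68047027  0.0799206 ]
 [ 0.68172869 -0.11491858]] [ 0.67917057 -0.02914971] [ 0.68109948 -0.01749899] 0.3322680203709723 0.1948432483370496
redfl [0.53415598 0.40089321 0.        ]
dish [0.64982029 0.33213938 0.        ]
jar [ 0.62067538 -0.34435743  0.        ]
blue [ 0.5037869  -0.37161602  0.        ]
or1 [ 0.32682638 -0.15882913  0.        ]
or2 [0.41633904 0.13884036 0.        ]
```

```bash
cat >> h.py <<'E'
from scipy.spatial.transform import Rotation as Ro
def go(target,yaw_z=None):
    """print tool-frame slide (mm) to target and turn about tool y so tool z points at world angle yaw_z"""
    s=r.get_state();R=Ro.from_quat(s["orientation"]).as_matrix();p=s["position"]
    print("t %.2f pos %s gap %.2f F %s"%(s["time_s"],np.round(p,4),s["finger_gap"],np.round(s["force"],1)))
    print("slide mm",np.round(R.T@(np.array(target)-p)*1000,1))
    if yaw_z is not None:
        d=R.T@np.array([np.cos(yaw_z),np.sin(yaw_z),0]); print("rot y",np.arctan2(d[0],d[2]))
    return R
E
python3 - <<'E'
from h import *
R=go([.44,-.105,.16],np.pi/2+.011);print(np.round(R,3))
go([.44,-.105,.16],-np.pi/2+.011)
E
```

```text
t 0.35 pos [ 0.2415 -0.5764  0.2053] gap 1.00 F [ 0.4 -1.2  0.3]
slide mm [-365.3   45.4 -358. ]
rot y -2.7558129648566423
[[-0.922 -0.     0.386]
 [-0.386  0.    -0.922]
 [ 0.    -1.    -0.   ]]
t 0.35 pos [ 0.2415 -0.5764  0.2053] gap 1.00 F [ 0.4 -1.2  0.3]
slide mm [-365.3   45.4 -358. ]
rot y 0.3857796887331508
```

```bash
python3 -m handwheel '{"claw":[0,0,0,0,0,0,0,0,0,0,0,0],"slide":[[0,0,0],[0,0,0],[0,0,0],[-15,0,-35],[-15,0,-35],[-15,0,-35],[-15,0,-35],[-15,0,-35],[-15,0,-35],[-15,0,-35],[-15,0,-35],[-15,0,-35]],"rot":[[0,0.129,0],[0,0.129,0],[0,0.128,0],[0,0,0],[0,0,0],[0,0,0],[0,0,0],[0,0,0],[0,0,0],[0,0,0],[0,0,0],[0,0,0]]}'
python3 - <<'E'
from h import *
print(np.round(go([.44,-.105,.16],-np.pi/2+.011),3))
E
```

```text
time_s: 1.55
position: [0.3735, -0.2585, 0.2056]
orientation: [0.004, -0.707, 0.707, -0.004]
force: [0.5, 0.0, -0.2]
finger_gap: 0.023
t 1.55 pos [ 0.3735 -0.2585  0.2056] gap 0.02 F [ 0.5  0.  -0.2]
slide mm [ -68.2   45.6 -152.8]
rot y -0.00022636489808595446
[[-1.     0.     0.011]
 [-0.011 -0.    -1.   ]
 [-0.    -1.     0.   ]]
```

```bash
python3 -m handwheel '{"claw":[0,0,0,0,0,0,0,0,0,0,0,0],"slide":[[-16,0,-29],[-16,0,-29],[-16,0,-29],[-16,0,-29],[-17,0,-30],[0,38,0],[0,38,0],[0,38,0],[0,38,0],[0,38,0],[0,0,0],[0,0,0]],"rot":[[0,0,0],[0,0,0],[0,0,0],[0,0,0],[0,0,0],[0,0,0],[0,0,0],[0,0,0],[0,0,0],[0,0,0],[0,0,0],[0,0,0]]}'
python3 - <<'E'
from h import *
go([.453,-.112,.014],-np.pi/2+.011)
a=cams.get_image("scene");crop(a,"pics/c_scene.png",150,330,165,285,4.4)
b=cams.get_image("side");crop(b,"pics/c_side.png",180,330,130,240,5)
E
```

```text
time_s: 2.75
position: [0.4526, -0.113, 0.0161]
orientation: [-0.004, 0.707, -0.707, 0.004]
force: [0.6, -0.1, 0.0]
finger_gap: 0.007
t 2.75 pos [ 0.4526 -0.113   0.0161] gap 0.01 F [ 0.6 -0.1  0. ]
slide mm [-0.4  2.1 -1. ]
rot y -7.958609187328374e-05
```

View pics/c_scene.png

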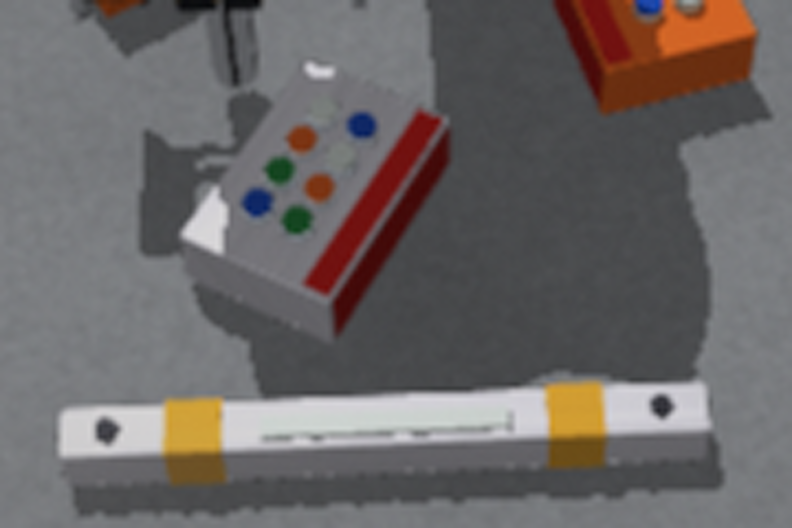

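View pics/c_side.png

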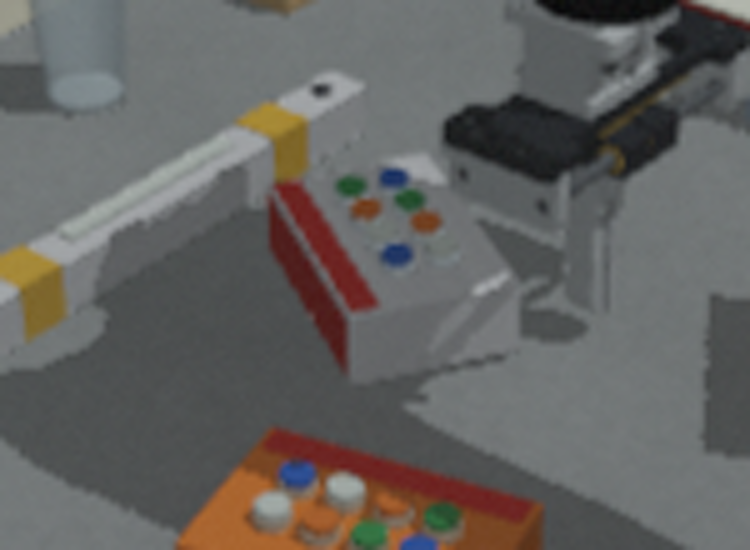

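```bash
python3 -m handwheel '{"claw":[0,0,0,0,0,0,0,0,0,0,0,0],"slide":[[-3.5,0,-6],[-3.5,0,-6],[-3.5,0,-6],[-3.5,0,-6],[-2.6,0,-4.3],[-2.6,0,-4.3],[-2.8,0,-4.1],[-3,0,-4],[-3.2,0,-3.9],[-3.3,0,-3.7],[-3.5,0,-3.5],[-3.7,0,-3.4]],"rot":[[0,0,0],[0,0,0],[0,0,0],[0,0,0],[0,0,0],[0,0,0],[0,0,0],[0,0,0],[0,0,0],[0,0,0],[0,0,0],[0,0,0]]}'
python3 - <<'E'
from h import *
go([.5475-.008,.025-.013,.014],-np.pi/2+.011)
a=cams.get_image("scene");crop(a,"pics/d_scene.png",150,330,165,285,4.4)
E
```

```text
time_s: 4.05
position: [0.4898, -0.0573, 0.0152]
orientation: [0.005, -0.707, 0.707, -0.003]
force: [-4.4, -1.8, 4.4]
finger_gap: 0.006
t 4.05 pos [ 0.4898 -0.0573  0.0152] gap 0.01 F [-4.4 -1.8  4.4]
slide mm [-50.4   1.  -68.8]
rot y -0.00026836726067246743
```

View pics/d_scene.png

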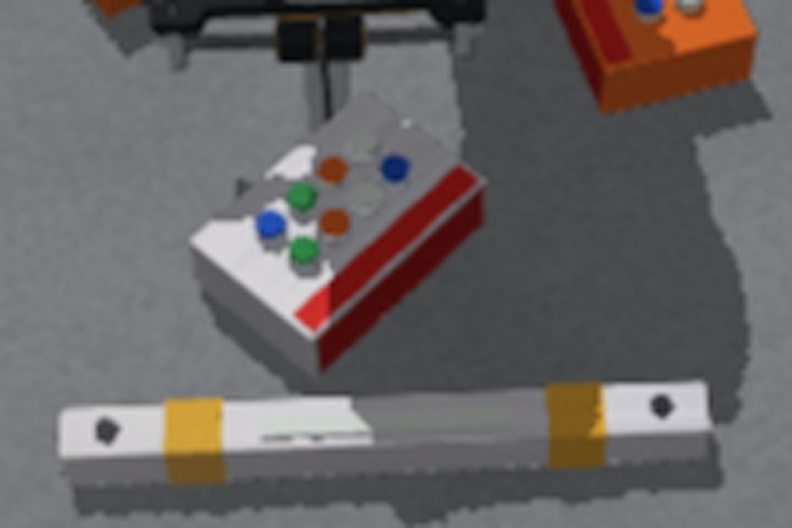

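```bash
cat >> h.py <<'E'
def blk(a,c,x0=150,y0=165,k=4.4,z=.05):
    P=ray(a,up(c,k,x0,y0),z)[:,:2]; d=(P[1]-P[2])+(P[0]-P[3]); e=(P[1]-P[0])+(P[2]-P[3])
    print("corners",np.round(P,4).tolist(),"c",np.round(P.mean(0),4),"yaw long %.3f short %.3f"%(np.arctan2(d[1],d[0])-np.pi/2,np.arctan2(e[1],e[0])))
E
python3 - <<'E'
from h import *
a=cams.get_image("scene")
blk(a,[(368,95),(485,182),(318,335),(190,242)])
E
```

```text
corners [[0.4962, -0.032], [0.559, 0.0324], [0.6541, -0.0597], [0.5931, -0.1296]] c [ 0.5756 -0.0472] yaw long 0.791 short 0.826
```

Block yaw is about 0.80, with its right corner still 28 mm from the fence. I'll now push more sideways to turn it more and advance it less.

```bash
python3 -m handwheel '{"claw":[0,0,0,0,0,0,0,0,0,0],"slide":[[-1.7,0,-4.3],[-1.8,0,-4.2],[-2,0,-4.1],[-2.2,0,-4.1],[-2.3,0,-4],[-2.5,0,-3.9],[-2.6,0,-3.8],[-2.8,0,-3.7],[-2.9,0,-3.5],[-3.1,0,-3.4]],"rot":[[0,0,0],[0,0,0],[0,0,0],[0,0,0],[0,0,0],[0,0,0],[0,0,0],[0,0,0],[0,0,0],[0,0,0]]}'
python3 - <<'E'
from h import *
a=cams.get_image("scene");crop(a,"pics/e_scene.png",150,330,165,285,4.4)
E
```

```text
time_s: 5.15
position: [0.5143, -0.0179, 0.0154]
orientation: [-0.004, 0.707, -0.707, 0.004]
force: [-1.4, -0.1, -0.9]
finger_gap: -0.0
```

View pics/e_scene.png

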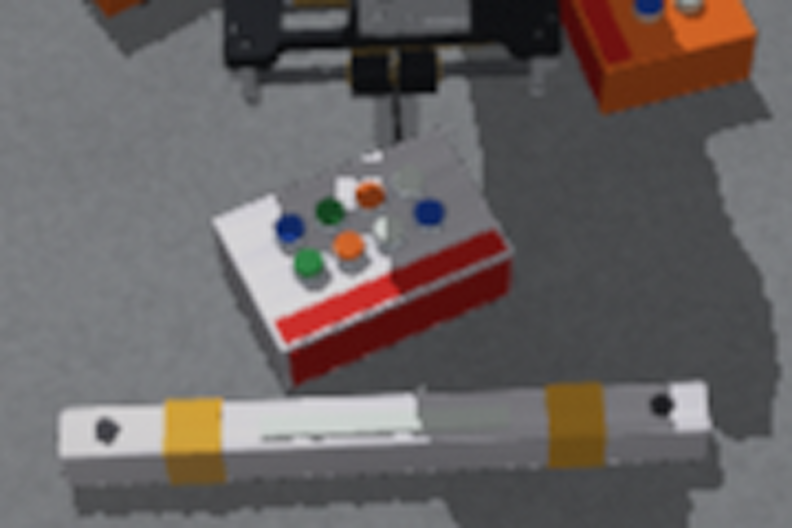

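Run:
```python
from h import *
a=cams.get_image("scene")
blk(a,[(446,130),(513,250),(288,349),(214,220)])
go([0.514,-.018,.015])
```

```text
corners [[0.5226, 0.0118], [0.6044, 0.0457], [0.6621, -0.0754], [0.5791, -0.117]] c [ 0.592  -0.0337] yaw long 0.429 short 0.430
t 5.25 pos [ 0.5147 -0.0176  0.0155] gap 0.01 F [-0.5 -0.8  0.5]
slide mm [0.7 0.5 0.4]
```

```bash
python3 -m handwheel '{"claw":[0,0,0,0,0,0,0,0],"slide":[[-3.3,0,-3.8],[-3.5,0,-3.6],[-3.7,0,-3.4],[-3.8,0,-3.2],[-4,0,-3],[-4.1,0,-2.8],[-4.3,0,-2.6],[-4.4,0,-2.4]],"rot":[[0,0,0],[0,0,0],[0,0,0],[0,0,0],[0,0,0],[0,0,0],[0,0,0],[0,0,0]]}'
python3 - <<'E'
from h import *
a=cams.get_image("scene");crop(a,"pics/f_scene.png",150,330,165,285,4.4)
E
```

```text
time_s: 6.05
position: [0.5451, 0.0073, 0.0154]
orientation: [-0.004, 0.707, -0.707, 0.004]
force: [-4.7, -0.8, 4.7]
finger_gap: 0.008
```

View pics/f_scene.png

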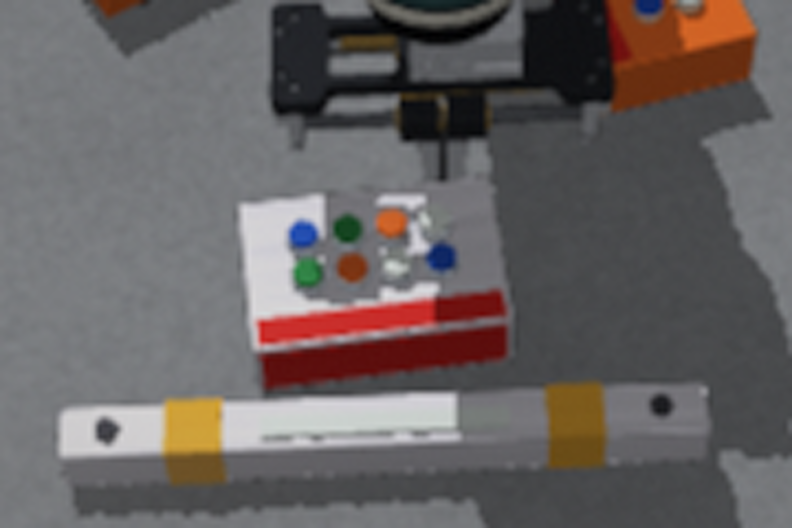

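Run:
```python
from h import *
a=cams.get_image("scene")
blk(a,[(493,182),(508,317),(255,348),(240,202)])
go([0.545,.007,.015])
```

```text
corners [[0.5592, 0.0368], [0.6466, 0.041], [0.6609, -0.0927], [0.5677, -0.1031]] c [ 0.6086 -0.0295] yaw long 0.083 short 0.081
t 6.15 pos [0.5458 0.0076 0.0155] gap 0.00 F [ 0.6 -0.1 -1.2]
slide mm [0.8 0.5 0.6]
```

```bash
python3 -m handwheel '{"claw":[0,0,0,94,94,94,94,94,94,94,94],"slide":[[7,0,0],[7,0,0],[4,0,0],[0,0,12],[0,0,12],[0,0,12],[0,0,0],[0,0,0],[0,0,0],[0,0,0],[0,0,0]],"rot":[[0,0,0],[0,0,0],[0,0,0],[0,0,0],[0,0,0],[0,0,0],[0,0,0],[0,0,0],[0,0,0],[0,0,0],[0,0,0]]}'
python3 - <<'E'
from h import *
go([.545,-.028,.0155],-np.pi/2+.011)
a=cams.get_image("scene");crop(a,"pics/g_scene.png",150,330,165,285,4.4)
E
```

```text
time_s: 7.25
position: [0.5274, -0.0289, 0.0154]
orientation: [-0.004, 0.707, -0.707, 0.004]
force: [-0.4, 0.1, 0.6]
finger_gap: 0.648
t 7.25 pos [ 0.5274 -0.0289  0.0154] gap 0.65 F [-0.4  0.1  0.6]
slide mm [-17.6  -0.1  -0.7]
rot y 0.00041936674083346034
```

View pics/g_scene.png

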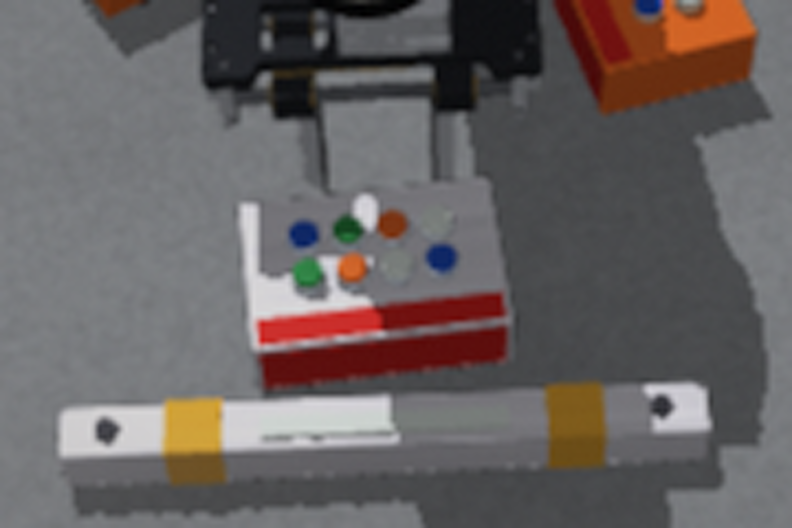

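```bash
python3 -m handwheel '{"claw":[94,94,94,94,94,94,94,94,94,94,94,94],"slide":[[0,0,0],[0,0,0],[0,0,0],[-5,0,0],[-5,0,0],[-5,0,0],[-3,0,0],[-3,0,0],[-3,0,0],[-3,0,0],[-2,0,0],[0,0,0]],"rot":[[0,0,0],[0,0,0],[0,0,0],[0,0,0],[0,0,0],[0,0,0],[0,0,0],[0,0,0],[0,0,0],[0,0,0],[0,0,0],[0,0,0]]}'
python3 - <<'E'
from h import *
a=cams.get_image("scene");crop(a,"pics/i_scene.png",150,330,165,285,4.4)
b=cams.get_image("side");crop(b,"pics/i_side.png",160,310,115,225,5)
E
```

```text
time_s: 8.5
position: [0.5563, -0.0288, 0.0153]
orientation: [-0.004, 0.707, -0.707, 0.004]
force: [-1.2, 1.8, -0.9]
finger_gap: 1.001
```

View pics/i_scene.png

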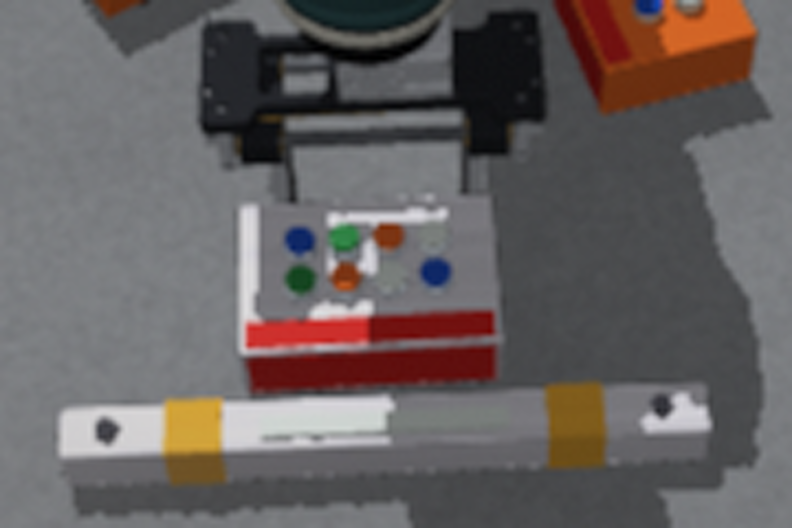

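View pics/i_side.png

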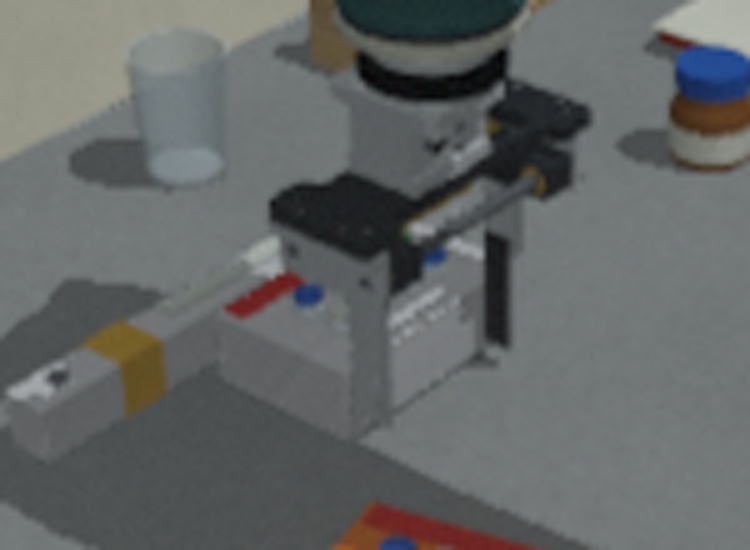

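```bash
cat >> h.py <<'E'
def redline(a,c0,c1,r0,r1):
    """top edge (robot side) of the red stripe on the block top, subpixel per column -> line at z=.05"""
    p=a["pixels"].astype(float); red=p[...,0]-(p[...,1]+p[...,2])/2; pts=[]
    for c in range(c0,c1):
        col=red[r0:r1,c]; g=np.diff(col); i=int(np.argmax(g[:len(g)]))
        w=g[max(i-1,0):i+2].clip(0); pts.append((c,r0+.5+np.sum(w*np.arange(max(i-1,0),max(i-1,0)+len(w)))/w.sum()))
    return fit(a,pts,.05)
def fit(a,pts,z):
    X=ray(a,np.array(pts),z)[:,:2]
    for _ in range(3):
        k=np.polyfit(X[:,1],X[:,0],1); e=X[:,0]-np.polyval(k,X[:,1]); X=X[abs(e)<2*e.std()+1e-5]
    return k,e.std(),X
def fenceline(a,cols,off=8):
    p=a["pixels"].astype(float).sum(2); pts=[]
    for c in cols:
        r=263-(c-165)*.04; r0=int(r)-off-4; col=p[r0:int(r)+2,c]; g=np.diff(col); i=int(np.argmax(g)); w=g[max(i-1,0):i+2].clip(0)
        pts.append((c,r0+.5+np.sum(w*np.arange(max(i-1,0),max(i-1,0)+len(w)))/w.sum()))
    return fit(a,pts,.034)
E
python3 - <<'E'
from h import *
a=cams.get_image("scene")
k,e,X=redline(a,209,260,230,248);print("red yaw",-np.arctan(k[0]),"x at y=-.03",np.polyval(k,-.03),e,len(X))
k,e,X=fenceline(a,list(range(166,186))+list(range(202,205))+list(range(264,273))+list(range(290,308)));print("fence yaw",-np.arctan(k[0]),np.polyval(k,-.03),e,len(X))
blk(a,[(493,198),(500,343),(241,355),(240,205)])
E
```

```text
red yaw 0.02876057602714522 x at y=-.03 0.6433829388768657 0.00023703526327091684 47
fence yaw 0.013283227687131577 0.6822507188465917 0.0003982573779840475 44
corners [[0.5699, 0.0363], [0.6623, 0.0361], [0.6648, -0.0999], [0.5697, -0.103]] c [ 0.6167 -0.0326] yaw long 0.008 short 0.015
```

```bash
python3 -m handwheel '{"claw":[94,94,94,94],"slide":[[-1.5,0,0],[-1.5,0,0],[-1,0,0],[0,0,0]],"rot":[[0,0,0],[0,0,0],[0,0,0],[0,0,0]]}'
python3 - <<'E'
from h import *
a=cams.get_image("scene");crop(a,"pics/j_scene.png",150,330,165,285,4.4)
k,e,X=redline(a,209,260,230,249);print("red yaw",-np.arctan(k[0]),"x at y=-.03",np.polyval(k,-.03),e,len(X))
go([.56,-.028,.0155],-np.pi/2+.013)
E
```

```text
time_s: 9.05
position: [0.5602, -0.0291, 0.0154]
orientation: [0.004, -0.707, 0.707, -0.003]
force: [-3.8, 0.1, 2.5]
finger_gap: 0.999
red yaw 0.018011502755943484 x at y=-.03 0.6464408692168049 0.00023454007533807244 46
t 9.10 pos [ 0.5602 -0.0291  0.0154] gap 1.00 F [-4.4 -0.6  1. ]
slide mm [ 0.2 -0.1 -1.1]
rot y -0.002592806584115485
```

View pics/j_scene.png

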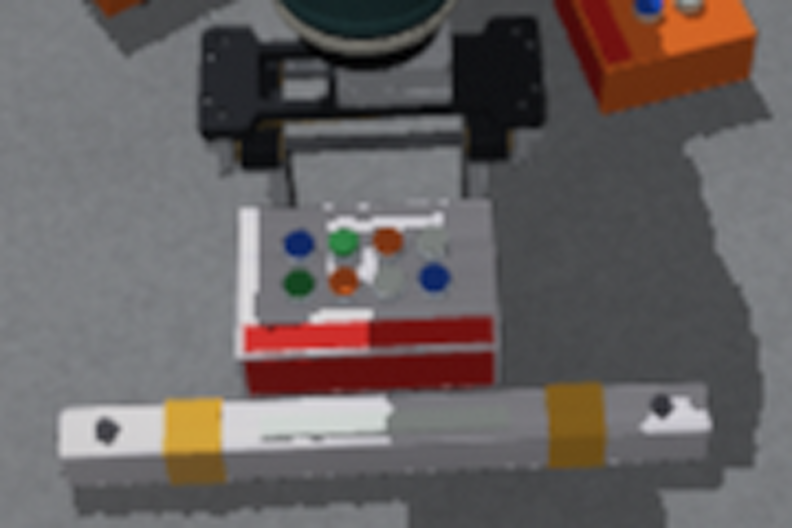

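Block is square (0.018 against the fence's 0.013 rad), about 15 mm clear of the fence and between the bands. Now the push up.

```bash
python3 -m handwheel '{"claw":[94,94,94,94,94,94,94,94],"slide":[[-2,0,0],[-2,0,0],[-2,0,0],[-2,0,0],[-2,0,0],[-1,0,0],[-1,0,0],[0,0,0]],"rot":[[0,0,0],[0,0,0],[0,0,0],[0,0,0],[0,0,0],[0,0,0],[0,0,0],[0,0,0]]}'
```

```text
time_s: 9.9
position: [0.5723, -0.029, 0.0154]
orientation: [0.004, -0.707, 0.707, -0.004]
force: [-4.8, -0.8, 0.2]
finger_gap: 1.003
```

```bash
python3 -m handwheel '{"claw":[94,94,94],"slide":[[-1,0,0],[-1,0,0],[0,0,0]],"rot":[[0,0,0],[0,0,0],[0,0,0]]}'
```

```text
time_s: 10.2
position: [0.5743, -0.029, 0.0154]
orientation: [0.004, -0.707, 0.707, -0.004]
force: [-4.4, -1.3, 0.9]
finger_gap: 0.999
```

```bash
python3 -m handwheel '{"claw":[94,94,94],"slide":[[-1,0,0],[-1,0,0],[0,0,0]],"rot":[[0,0,0],[0,0,0],[0,0,0]]}'
```

```text
time_s: 10.5
position: [0.5763, -0.0289, 0.0154]
orientation: [0.004, -0.707, 0.707, -0.004]
force: [-3.8, -0.1, -0.2]
finger_gap: 0.999
```

```bash
python3 -m handwheel '{"claw":[94,94],"slide":[[-1,0,0],[0,0,0]],"rot":[[0,0,0],[0,0,0]]}';python3 - <<'E'
from h import *
a=cams.get_image("scene");crop(a,"pics/k_scene.png",150,330,165,285,4.4)
k,e,X=redline(a,209,260,232,252);print("red yaw",-np.arctan(k[0]),"x at y=-.03",np.polyval(k,-.03),e,len(X))
E
```

```text
time_s: 10.7
position: [0.5763, -0.0289, 0.0153]
orientation: [0.005, -0.707, 0.707, -0.003]
force: [-12.2, -1.1, 8.5]
finger_gap: 0.999
red yaw 0.017363185842652357 x at y=-.03 0.6626058712077105 0.00025342576713687577 50
```

View pics/k_scene.png

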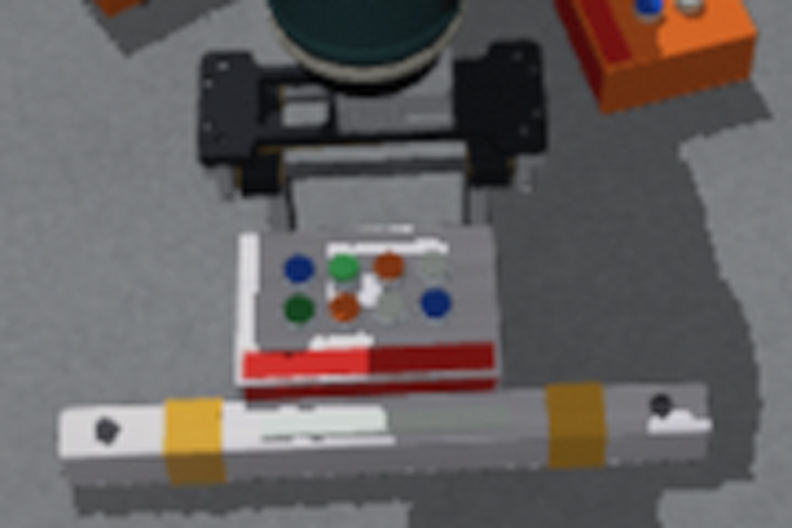

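```bash
python3 -m handwheel '{"claw":[94,94],"slide":[[-1,0,0],[0,0,0]],"rot":[[0,0,0],[0,0,0]]}';python3 - <<'E'
from h import *
a=cams.get_image("scene")
k,e,X=redline(a,209,260,232,252);print("red yaw",-np.arctan(k[0]),"x at y=-.03",np.polyval(k,-.03),e,len(X))
s=r.get_state();print(s["force"],s["ft_torque"],s["position"])
b=cams.get_image("side");crop(b,"pics/k_side.png",160,310,115,225,5)
E
```

```text
time_s: 10.95
position: [0.5764, -0.0289, 0.0153]
orientation: [0.005, -0.707, 0.707, -0.002]
force: [-19.2, -0.6, 14.7]
finger_gap: 1.002
red yaw 0.016595189965113326 x at y=-.03 0.6626001911917916 0.0002826178191552748 50
[-19.15063342   0.11438563  13.92495934] [-0.05380429  4.02024951  0.03436737] [ 0.57633506 -0.02890783  0.01529309]
```

View pics/k_side.png

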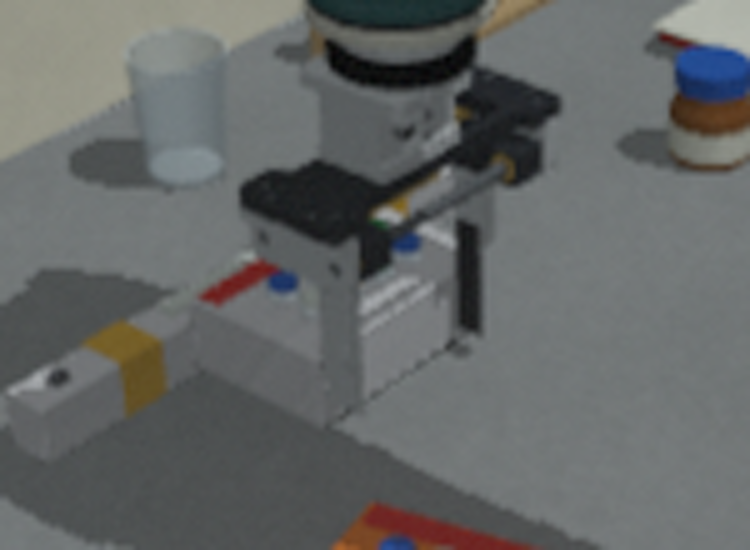

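Force resultant is centred between the fingers (yaw moment about 0), so the face is borne on both sides. Backing off now.

```bash
python3 -m handwheel '{"claw":[94,94,94,94,94,94,94,94,94,94,94,94],"slide":[[1,0,0],[1,0,0],[3,0,0],[8,0,0],[12,0,0],[15,0,0],[0,-30,0],[10,-40,0],[30,-40,0],[40,0,0],[40,0,0],[0,0,0]],"rot":[[0,0,0],[0,0,0],[0,0,0],[0,0,0],[0,0,0],[0,0,0],[0,0,0],[0,0,0],[0,0,0],[0,0,0],[0,0,0],[0,0,0]]}';python3 - <<'E'
from h import *
a=cams.get_image("scene");crop(a,"pics/l_scene.png",150,330,165,285,4.4);cv2.imwrite("pics/l_full.png",a["pixels"][:,:,::-1])
k,e,X=redline(a,209,260,232,252);print("red yaw",-np.arctan(k[0]),"x at y=-.03",np.polyval(k,-.03),e,len(X))
b=cams.get_image("side");crop(b,"pics/l_side.png",160,310,115,225,5);cv2.imwrite("pics/l_sfull.png",b["pixels"][:,:,::-1])
E
```

```text
time_s: 12.25
position: [0.4141, -0.0309, 0.1255]
orientation: [0.004, -0.707, 0.708, -0.003]
force: [-0.1, 0.1, 0.1]
finger_gap: 1.002
red yaw 0.012832044620911741 x at y=-.03 0.6625508015032878 0.0001997090058846697 47
```

View pics/l_scene.png

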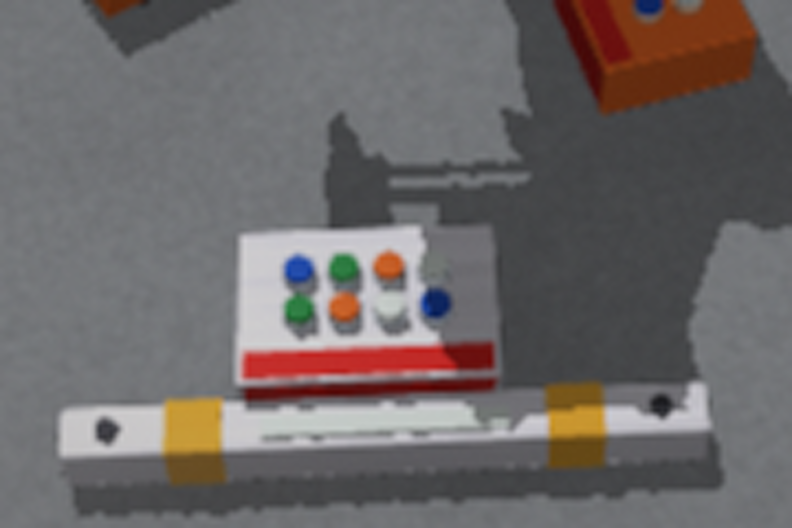

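View pics/l_side.png

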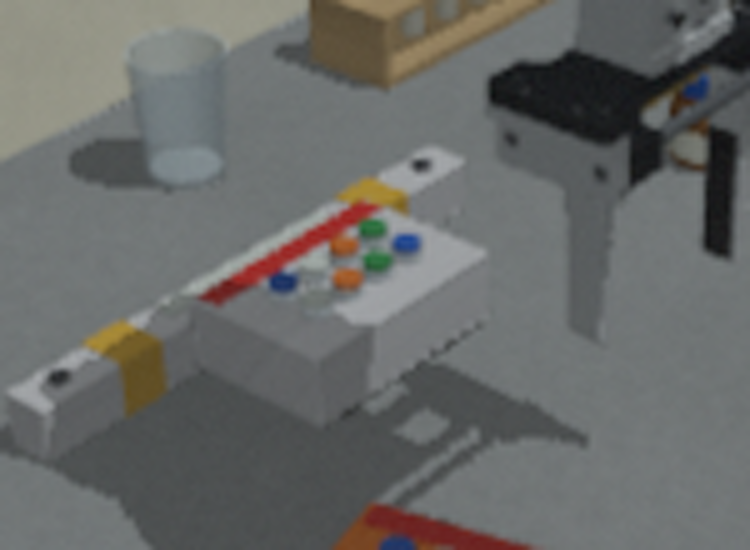

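View pics/l_full.png

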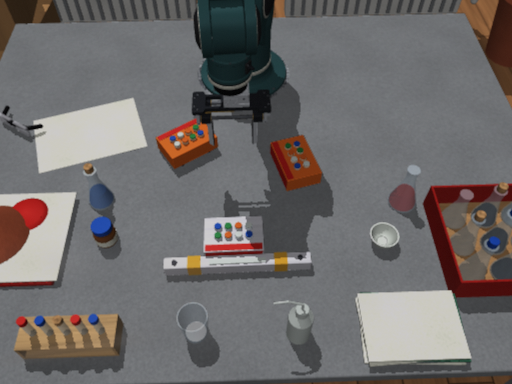

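Run:
```python
from h import *
a=cams.get_image("scene");b=cams.get_image("side")
blk(a,[(493,228),(500,378),(236,386),(238,234)])
print("bands",ray(a,up([(221,400),(548,386)],4.4,150,165),.034)[:,:2])
print("side-view face ends",ray(b,up([(195,303),(360,203)],5,160,115),.05)[:,:2],"band", ray(b,up([(128,322),(165,345)],5,160,115),.034)[:,:2])
s=r.get_state();print(s["time_s"],s["force"])
```

```text
corners [[0.5897, 0.0355], [0.6833, 0.0351], [0.6833, -0.102], [0.5888, -0.1036]] c [ 0.6363 -0.0338] yaw long -0.004 short 0.006
bands [[ 0.68230245 -0.11128746]
 [ 0.67989562  0.06080297]]
side-view face ends [[ 0.67337234  0.03371673]
 [ 0.677393   -0.10088912]] band [[0.70674403 0.05374601]
 [0.67460421 0.05642472]]
12.45 [-0.09580239  0.43192914  0.24582551]
```

```bash
python3 -c "
from station import r
print(r.close_job())"
```

```text
the job is handed in; nothing more can be done
None
```

The block now lies flat against the fence with its whole length between the yellow bands, and the job is handed in at about 12.5 s of the 67 s. I turned it from about 1.05 rad to 0.08 rad by pushing its back-left corner with closed fingers. I then squared it with the open fingers while it stood about 15 mm clear of the fence, and pushed it up until it seated.

**Flat against the fence:** the block's angle is 0.013 rad, the same as the fence's. The face measures x ≈ 0.683 m and the fence 0.682 m. The push stalled at about 19 N with almost no turning moment, so both ends are bearing.

**Between the bands:** the block spans y ≈ −0.103 to +0.036 m, and the bands' inner edges are at about −0.111 and +0.060 m. The tighter side has about 8 mm to spare.

**Surroundings:** in the last picture the vials, glassware, crockery and orange look-alikes looked as they were at the start. The gripper was backed off and raised, with no force on it.

**Checks that disagreed:**
- My hand-picked corners gave −0.004 to +0.006 rad for the final angle instead of 0.013, within the error of picking them by eye.
- The side camera put the face and fence 5–10 mm nearer the robot than the scene camera did.
- While seating, the fingers also pressed down on the block with about 14 N. It showed no sign of lifting or tipping.

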